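# Close the belt well of the edge burnisher and start it with the key

### The job

Close up the leather-edge burnisher and start it: take the belt cover out of its wooden stand, lay it down so that you can take it by its grip rib, angle its tongue under the lip at the end of the machine's belt well nearest the robot, and lower it flat until it is fully home. Only then turn the key on the starter box clockwise (seen from above) as far as it goes, hold it there for about a second, and let it spring back to run. Leave the bottle, the thread cone and the weight where they stand.

Things in the scene. Friction and masses are not known exactly. Their poses are not given: they have to be found in the camera images.
- cover: Loose belt cover, a plain aluminium board, 0.2-0.4 kg: 160 (own x) x 104 (y) x 14 mm thick (z). Origin: centre of its underside, z out of its top face; tongue on the -x end, grip rib on top. It starts standing in the stand on its long -y edge, +y up, tongue towards the robot, rib facing the robot's right; its top edge is 112 mm above the bench, the top 34 mm clear of the rib on both faces.
- cover_rib (a point): Point in the cover's grip rib, 37 mm above the underside, axes as the cover's. The rib stands in the middle of the top face: 14 mm thick along x, 40 mm long along y, 32 mm high; this point is 23 mm above the top face and 9 mm below the rib's top.
- cover_tongue (a point): Middle of the lower edge of the tongue's tip, at (-92, 0, 0) mm of the cover. The tongue is 90 mm wide (y), 5 mm thick (z 0 to 5, flush with the underside) and sticks out 12 mm.
- stand: Fixed wooden stand at the robot's left: 120 (own x) x 61 (y) x 30 mm high, with a slot 17 mm wide along x, its floor 8 mm above the bench. Origin: centre of its underside. x points away from the robot within 0.2 rad. The bench between the stand and the machine is clear, for laying the cover down.
- machine: Bench edge burnisher, fixed: low grey housing, x -107 to +100, 144 mm wide (y), top 64 mm above the bench, with an open rectangular belt well in its top; beyond it, x 100 to 230 mm, a motor and a wooden wheel up to 104 mm high. Origin on the bench under the well's centre; +x points away from the robot within 0.22 rad.
- machine_seat (a point): Centre of the well at ledge height, 50 mm above the bench, axes as the machine's. With the cover home its origin is here, axes along these, its top flush with the housing. The well is 164 (x) x 110 mm (y), plain-walled save for the groove, 14 mm deep to the ledges: 20 mm wide at the near end, 12 mm elsewhere. The cover goes in only at an angle, tongue first, far end raised.
- machine_groove (a point): Middle of the groove's mouth at ledge level, at (-82, 0, 0) mm of the seat, in the well's wall nearest the robot. The groove runs the full width, opens to +x, is 9 mm high (from ledge level up) and 16 mm deep, under a lip 5 mm thick.
- starter: Starter box, grey plastic, fixed at the robot's right: 110 (own x) x 90 (y) x 80 mm high, a key upright in its top. Origin: centre of its underside; +x points away from the robot within 0.3 rad.
- key (a joint): Angle of the key, rad: 0 at run, where it rests and its spring holds it; grows clockwise seen from above, to a stop at 1.05 (start). The spring takes 0.03 N m at run, 0.08 N m at start, and brings the key back to run by itself when it is let go.
- key_grip (a point): Point on the key's upright turning axis at grip height, 128 mm above the bench; axes as the box's, not turning with the key. The steel key's flat bow is 46 mm wide, 9 mm thick, 40 mm high (100 to 140 mm above the bench) on a 12 mm stem; at run its width lies along the box's x, so it is pinched along the box's y. A round collar of 42 mm rises to 86 mm above the bench.
- bottle: Bystander: white plastic bottle, 56 mm diameter, 130 mm high; origin at the centre of its underside.
- thread: Bystander: black thread cone, 68 mm diameter, 92 mm high; origin at the centre of its underside.
- weight: Bystander: turned steel pattern weight with a knob, 72 mm diameter, 72 mm high; origin at the centre of its underside.
There are look-alikes about, which are no part of the job. Several things have the shape of the starter; the one meant has the colours described above.

How it is judged:
By the outcome, as a careful person would: the job done as asked, in the order asked, and still so for the second after the job is handed in, with the robot touching nothing.
It also fails if it takes over 72 s, if anything falls off the work surface, if the arm or the gripper's body presses on something with over 40 N, if the wrist force passes 120 N, or if a joint passes its speed limit or range.

### The arm

A 7-joint arm with a two-finger parallel gripper is mounted at the origin on the work surface. World frame = base frame: x ahead of the robot, y to its left, z up, the work surface at z = 0. Lengths are in m, angles in degrees, forces in N, time in s.
With the tool pointing down it reaches from about 0.425 to 0.825 m from the base axis. Payload 3.6 kg.
Tool frame: the origin (TCP) lies at the very end of the fingers, on their centre line; the grasp point (between the pads) lies behind it (grip_depth is the z of the grasp point in the tool frame, in m); z points along the fingers, y is the direction in which the jaws open and shut (so a half turn about z gives the same grasp; the last joint's range is limited). The gripper opens to 93 mm and grips with 3 to 60 N. Pads are 15 mm wide; open, the fingers measure 128 mm over their backs; the gripper's body (75 mm by 188 mm) begins 65 mm behind the grasp point.
Start: joints at [-67.466, 35.231, -0.722, 81.555, 0.464, 63.22, -2.315], TCP at [0.265, 0.594, 0.219] pointing down, gripper open.
Joint ranges: [-178.69, 178.69], [-17.37, 117.87], [-77.05, 75.6], [15.02, 138.74], [-78.02, 258.01], [0.78, 113.62], [-162.83, 162.83]. Speed limits (degrees/s): [159.86, 159.86, 180, 180, 180, 180, 180].

### API

Orientations are given as a 3x3 rotation matrix whose columns are the frame's x, y, z axes.
In Python, from bench import * gives the robot as it stands.
- The arm moves only by the tool arm_command, never from a script. Its argument "plan" is a list that holds one entry, the list of rows, each a list of 7 numbers: the gripper command: -1 is fully open, 1 is shut, values between are in proportion, then the shift along the tool's x, y, z in m, then the turn, a rotation vector about the tool's x, y, z in rad. In form: [[[hand, tx, ty, tz, wx, wy, wz], ...]]. A call has 1 to 12 rows; each row shifts and turns the commanded pose from where the row before left it, along the tool's axes as they then stand; what a row does not reach is not made up. A row lasts 1/8 s, in which the tool goes at most 62.5 mm and 10.7 degrees, less where a joint would pass 70% of its speed; a pose out of reach is approached as far as the arm can. A call with a gripper value outside its range is refused whole. The fingers move at their own pace and stop on an object; "squeeze" is the grip in N (left out, the last holds). Time passes only in rows, so rows that do not move let the fingers close. It gives the time, the measured TCP pose, the force and the opening at its end, in the units of the state.
- observe(): the state, without advancing time (a new reading comes with each control period).
- read_camera(name): name is "side" or "top"; returns the picture (420x560x3 uint8, red, green, blue); there is no depth.
- calibration(name): a dict with "fx", "fy", "cx", "cy" (pixels), "xyz" and "rotation" of the camera in the world. Camera axes: x right, y up, looking along -z (the intrinsics and any distortion apply to the point x, -y, -z); pixel columns grow to the right and rows downward; lengths in m; the calibration is good to about 2 mm. A picture is of the moment at which its call begins. calibration takes no time and is no camera call.
- close_job(): hands the job in, once; it reports no verdict.
Trained networks look in the newest picture that a camera, given by its name, has taken for a name from the list of things; names that differ only in an ending like _2 or _b are one class to them, and where a whole thing is asked for, a point or a joint stands for the part that bears it (a point fixed in the world has none). Each returns a list of dicts, best first, with "p" (0 to 1); they miss things now and then, are a little off and sometimes report something else, mostly with a low value. They report only what shows in the picture. A call takes as long as a camera call. They do not tell look-alikes from the thing itself.
- search_frame(query, camera): "centre" ([x, y, z] in m, in the coordinates of the camera as it stood for that picture, good to about 4 mm: the middle of the surface that is visible of it).
- place_of(query, camera): "centre" ([x, y, z] in m, in the coordinates of the camera as it stood for that picture, good to about 4 mm: a listed point, or the origin of a listed thing).
The state is a dict: "clock": time; "joints": joint angles; "qvel": joint speeds; "joint_efforts": joint torques, N m; "tool_pos": TCP position; "tool_rot": TCP orientation; "force": force on the tool from outside, world axes, zero at the start; "moment": the same for the moment, N m; "finger_gap": finger opening in m.
Only numpy, scipy, OpenCV 4.12 (cv2) and the standard library are available. Lean on these libraries where they do the work, as an engineer would, in place of code of your own. Each camera call takes 0.05 s, during which the arm holds its last target. There are 200 camera calls.

## Working session

There is one attempt and no reset: what is moved stays moved. The work goes in short steps, Python scripts to look and compute and a tool call to move; the robot and the scene stay as the last step left them, time stands still between calls to the robot, and variables do not carry over. Pictures are saved under pics/ and viewed, about 8 in all and at most 12, crops included, and the job is handed in when it is done.

Besides the shell and the picture viewer there is one more tool, called after ">>>" in YAML: its name, and indented under it one key for each argument. arm_command: Moves the arm, as the interface text tells. Its arguments: {"type":"object","properties":{"plan":{"type":"array","items":{"type":"array","items":{"type":"array","items":{"type":"number"}}}},"squeeze":{"type":"number"}},"required":["plan"]}

```bash
mkdir -p pics; ls; cat > h.py <<'E'
import numpy as np, cv2
from bench import *
def shot(name, fn=None):
    im=read_camera(name)
    if fn: cv2.imwrite('pics/'+fn, cv2.cvtColor(np.asarray(im),cv2.COLOR_RGB2BGR))
    return np.asarray(im)
def toworld(name,p,c=None):
    c=c or calibration(name); return np.array(c['xyz'])+np.array(c['rotation'])@np.array(p)
def proj(name,P,c=None):
    c=c or calibration(name); q=(np.atleast_2d(P)-np.array(c['xyz']))@np.array(c['rotation'])
    return np.c_[c['cx']+c['fx']*q[:,0]/-q[:,2], c['cy']+c['fy']*(-q[:,1])/-q[:,2]]
def ray(name,uv,z,c=None):
    c=c or calibration(name); R=np.array(c['rotation'])
    d=R@np.array([(uv[0]-c['cx'])/c['fx'],-(uv[1]-c['cy'])/c['fy'],-1]); o=np.array(c['xyz'])
    return o+d*(z-o[2])/d[2]
E
python3 - <<'E'
from h import *
np.set_printoptions(precision=4,suppress=True)
s=observe(); print(s)
a=shot('top'); b=shot('side')
for n,i in (('top',a),('side',b)):
    cv2.imwrite(f'pics/{n}0.png',i[:,:,::-1]); print(n,calibration(n))
for q in ['cover','cover_rib','cover_tongue','stand','machine_seat','machine_groove','starter','key_grip','bottle','thread','weight']:
    for n in ('top','side'):
        for f in (place_of,):
            print(q,n,[(np.round(toworld(n,d['centre']),3).tolist(),round(d['p'],2)) for d in f(q,n)][:4])
E
```

```text
pics
{'clock': 0.0, 'joints': array([-67.4655,  35.2886,  -0.7225,  81.6391,   0.4649,  63.2196,
        -2.3133]), 'qvel': array([ 0.0294,  0.0787, -0.0374, -0.0313, -0.0614, -0.0776,  0.0597]), 'joint_efforts': array([ -0.0002, -45.8938,   0.2092, -16.574 ,  -0.061 ,   0.0206,
         0.0002]), 'tool_pos': array([0.2646, 0.5928, 0.2175]), 'tool_rot': array([[-0.9132,  0.4075, -0.001 ],
       [ 0.4075,  0.9132, -0.0023],
       [-0.0001, -0.0025, -1.    ]]), 'force': array([ 0.3503, -0.0227,  0.2896]), 'moment': array([-0.0174,  0.0065,  0.0363]), 'finger_gap': 0.0928279648879139}
top {'fx': 528.7400114652755, 'fy': 528.7400114652755, 'cx': 276.23655061336126, 'cy': 209.12249145053886, 'xyz': array([ 0.3172, -0.089 ,  1.7881]), 'rotation': array([[ 0.0286,  0.9913, -0.1285],
       [-0.9996,  0.0281, -0.0052],
       [-0.0015,  0.1286,  0.9917]])}
side {'fx': 381.97465653620344, 'fy': 381.97465653620344, 'cx': 279.25113676432, 'cy': 208.05557653169686, 'xyz': array([ 0.3917, -0.8866,  1.0474]), 'rotation': array([[ 0.9869,  0.123 , -0.1048],
       [-0.1616,  0.75  , -0.6414],
   
[... 845 characters left out ...]
[0.618, -0.484, 0.002], 0.81), ([0.307, -0.392, 0.004], 0.74), ([0.521, 0.352, 0.059], 0.55)]
key_grip top [([0.398, -0.552, 0.128], 0.98), ([0.617, -0.476, 0.128], 0.83), ([0.314, -0.395, 0.129], 0.77), ([0.484, -0.341, 0.13], 0.68)]
key_grip side [([0.396, -0.55, 0.128], 0.88), ([0.312, -0.392, 0.128], 0.8), ([0.483, -0.344, 0.133], 0.65)]
bottle top [([0.711, 0.225, 0.002], 0.81), ([0.558, -0.005, 0.004], 0.32)]
bottle side [([0.71, 0.224, -0.002], 0.54)]
thread top [([0.716, -0.281, 0.004], 0.79), ([0.474, -0.008, 0.051], 0.35)]
thread side [([0.369, -0.211, 0.004], 0.3)]
weight top [([0.362, -0.21, 0.001], 0.69), ([0.56, -0.006, 0.05], 0.27)]
weight side [([0.367, -0.213, 0.004], 0.66)]
```

View pics/top0.png

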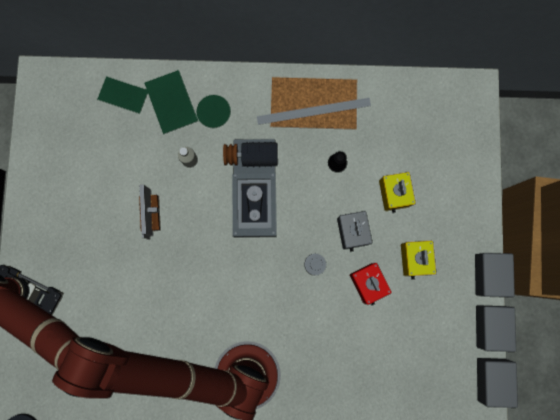

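View pics/side0.png

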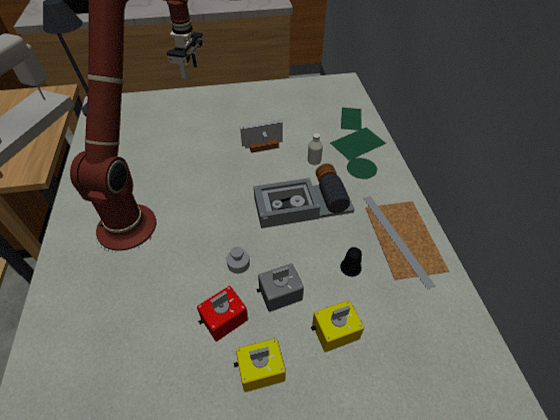

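Top picture: stand with cover at (148,211), machine at (255,190), bottle at (186,156), thread at (338,160), weight at (315,264). Starter candidates: grey (355,230), yellow (398,191), yellow (420,259) and red (371,284). I choose the grey one, around world (0.483, -0.338). Next is the close crop, with yaw measurement.

```bash
python3 - <<'E'
from h import *
im=cv2.imread('pics/top0.png')
def crop(u0,v0,u1,v1,s): return cv2.resize(im[v0:v1,u0:u1],None,fx=s,fy=s,interpolation=cv2.INTER_CUBIC)
a=crop(125,175,175,245,5); b=crop(225,130,285,245,5); c=crop(330,200,385,260,5)
H=575; W=[np.zeros((H,x.shape[1],3),np.uint8) for x in (a,b,c)]
for w,x in zip(W,(a,b,c)): w[:x.shape[0]]=x
cv2.imwrite('pics/crops.png',np.hstack(W)[:, :800])
print([x.shape for x in (a,b,c)])
E
```

```text
[(350, 250, 3), (575, 300, 3), (300, 275, 3)]
```

View pics/crops.png

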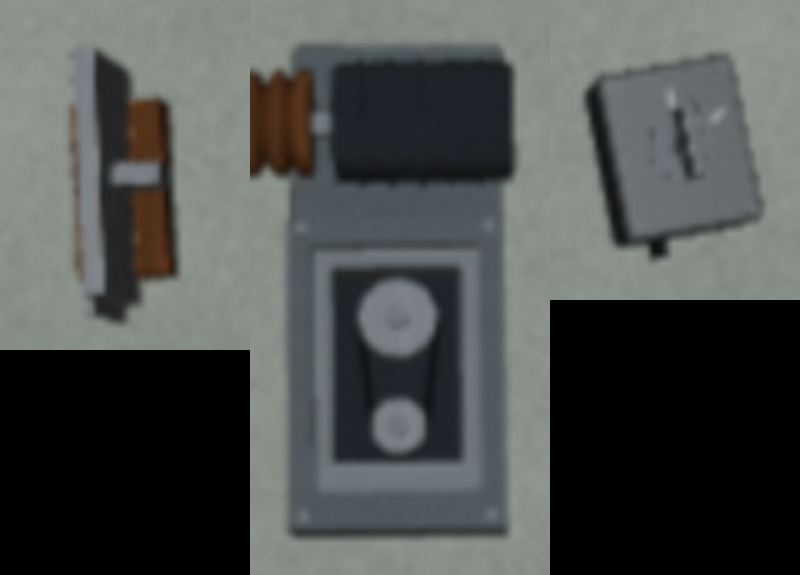

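The crop shows the grey starter: box with key at crop (685,145), its width along the box's x. It is the only grey box; the others are red or yellow. The cover stands in the stand with its top edge from crop (86,50) to (95,293). Now I'll fit outlines for pose and yaw.

```bash
cat > fit.py <<'E'
from h import *
from scipy.optimize import minimize
def gradmag(im,s=1.2):
    g=cv2.GaussianBlur(cv2.cvtColor(im,cv2.COLOR_RGB2GRAY).astype(np.float32),(0,0),s)
    return np.hypot(cv2.Sobel(g,cv2.CV_32F,1,0),cv2.Sobel(g,cv2.CV_32F,0,1))
def rect(x0,x1,y0,y1,z): return [((x0,y0,z),(x1,y0,z)),((x1,y0,z),(x1,y1,z)),((x1,y1,z),(x0,y1,z)),((x0,y1,z),(x0,y0,z))]
MACH=rect(-.082,.082,-.055,.055,.064)+[((-.107,-.072,.064),(.1,-.072,.064)),((-.107,.072,.064),(.1,.072,.064)),((-.107,-.072,.064),(-.107,.072,.064))]+rect(-.062,.07,-.043,.043,.05)
START=rect(-.055,.055,-.045,.045,.08)
STANDING=rect(-.08,.08,-.014,0,.112)   # origin = underside, thickness toward -y
FLAT=rect(-.08,.08,-.052,.052,.014)
def fit(model,p0,ims,cams=('top','side')):
    P=np.concatenate([np.linspace(a,b,60) for a,b in model])
    cal={c:calibration(c) for c in cams}; G={c:gradmag(ims[c]) for c in cams}
    def f(p):
        c,s=np.cos(p[2]),np.sin(p[2]); W=P@np.array([[c,s,0],[-s,c,0],[0,0,1]])+[p[0],p[1],0]
        return -sum(cv2.remap(G[k],*[np.float32(v) for v in proj(k,W,cal[k]).T],cv2.INTER_LINEAR).mean() for k in cams)
    best=min((minimize(f,[p0[0]+dx,p0[1]+dy,y],method='Nelder-Mead',options=dict(initial_simplex=np.array([p0[0]+dx,p0[1]+dy,y])+np.array([[0,0,0],[.004,0,0],[0,.004,0],[0,0,.04]]),xatol=1e-5,fatol=1e-4)) for dx in(-.004,0,.004) for dy in(-.004,0,.004) for y in p0[2]+np.linspace(-.16,.16,5)),key=lambda r:r.fun)
    return np.round(best.x,4).tolist(),round(best.fun,1)
E
python3 - <<'E'
from fit import *
import bench
print([n for n in dir(bench) if not n.startswith('_')], getattr(bench,'grip_depth',None))
ims={n:cv2.imread(f'pics/{n}0.png')[:,:,::-1].copy() for n in('top','side')}
for nm,m,p in (('mach',MACH,(.561,-.007,0.)),('start',START,(.483,-.338,.13)),('cover',STANDING,(.524,.352,0.))):
    for cams in (('top','side'),('top',),('side',)): print(nm,cams,fit(m,p,ims,cams))
print(ray('top',(142.2,185),.112),ray('top',(144,233.6),.112))
E
```

```text
['MotionError', 'calibration', 'close_job', 'grip_depth', 'observe', 'place_of', 'read_camera', 'search_frame'] -0.0188
mach ('top', 'side') ([0.5577, -0.0056, 0.0396], np.float64(-190.2))
mach ('top',) ([0.5571, -0.0057, 0.0405], np.float64(-98.5))
mach ('side',) ([0.5584, -0.0058, 0.0372], np.float64(-92.3))
start ('top', 'side') ([0.4834, -0.3402, 0.2188], np.float64(-208.2))
start ('top',) ([0.4765, -0.3296, 0.2154], np.float64(-106.6))
start ('side',) ([0.4841, -0.3401, 0.2194], np.float64(-114.0))
cover ('top', 'side') ([0.5118, 0.3399, 0.141], np.float64(-263.2))
cover ('top',) ([0.51, 0.338, 0.0357], np.float64(-142.3))
cover ('side',) ([0.5227, 0.3448, 0.0327], np.float64(-136.1))
[0.6003466  0.35302638 0.112     ] [0.44400873 0.33771853 0.112     ]
```

```bash
cat > plan.py <<'E'
from h import *
from scipy.spatial.transform import Rotation as Ro, Slerp
def R_down(az,tilt=0,taxis=(1,0,0)):
    """tool down, tool y at world azimuth az (deg); then tilt (deg) about world axis"""
    a=np.radians(az); y=np.array([np.cos(a),np.sin(a),0]); z=np.array([0,0,-1.])
    return Ro.from_rotvec(np.radians(tilt)*np.array(taxis,float)).as_matrix()@np.c_[np.cross(y,z),y,z]
def rows(pT,RT,n,hand=-1,p0=None,R0=None,pivot=(0,0,0)):
    """pivot: point in tool frame that travels straight"""
    s=observe(); pv=np.array(pivot,float)
    p0=np.array(s['tool_pos'] if p0 is None else p0); R0=np.array(s['tool_rot'] if R0 is None else R0)
    RT=np.array(RT); sl=Slerp([0,1],Ro.from_matrix([R0,RT])); t=np.linspace(0,1,n+1)
    Rs=sl(t).as_matrix(); a=p0+R0@pv; b=np.array(pT)+RT@pv
    ps=[a+(b-a)*u-R@pv for u,R in zip(t,Rs)]
    out=[]
    for i in range(n):
        d=Rs[i].T@(ps[i+1]-ps[i]); w=Ro.from_matrix(Rs[i].T@Rs[i+1]).as_rotvec()
        out.append([hand]+[round(float(v),4)+0.0 for v in (*d,*w)])
    print(out); return ps[-1],Rs[-1]
def st():
    s=observe(); y=s['tool_rot'][:,1]; z=s['tool_rot'][:,2]
    print('t',round(s['clock'],2),'p',np.round(s['tool_pos'],4),'yaz',np.round(np.degrees(np.arctan2(y[1],y[0])),2),'z',np.round(z,3),'F',np.round(s['force'],1),'M',np.round(s['moment'],2),'gap',round(s['finger_gap'],4),'J',np.round(s['joints'],0))
E
python3 - <<'E'
from plan import *
p,R=rows((.5222,.3455,.20),R_down(95.2),9)
rows((.5222,.3455,.14),R_down(95.2),2,p0=p,R0=R)
E
```

```text
[[-1, -0.0373, -0.0135, 0.0021, 0.0, 0.0, -0.0567], [-1, -0.0365, -0.0156, 0.0021, 0.0, 0.0, -0.0567], [-1, -0.0356, -0.0177, 0.0021, 0.0, 0.0, -0.0567], [-1, -0.0345, -0.0196, 0.0021, 0.0, 0.0, -0.0567], [-1, -0.0333, -0.0216, 0.0021, 0.0, 0.0, -0.0567], [-1, -0.0321, -0.0234, 0.0021, 0.0, 0.0, -0.0567], [-1, -0.0307, -0.0252, 0.0021, 0.0, 0.0, -0.0567], [-1, -0.0292, -0.0269, 0.0021, 0.0, 0.0, -0.0567], [-1, -0.0276, -0.0285, 0.0021, 0.0, 0.0, -0.0567]]
[[-1, 0.0, 0.0, 0.03, 0.0, 0.0, 0.0], [-1, 0.0, 0.0, 0.03, 0.0, 0.0, 0.0]]
```

>>> arm_command:
  plan:
    - [[-1,-0.0373,-0.0135,0.002,0,0,-0.0567],[-1,-0.0365,-0.0156,0.002,0,0,-0.0567],[-1,-0.0356,-0.0177,0.002,0,0,-0.0567],[-1,-0.0345,-0.0196,0.002,0,0,-0.0567],[-1,-0.0333,-0.0216,0.002,0,0,-0.0567],[-1,-0.0321,-0.0234,0.002,0,0,-0.0567],[-1,-0.0307,-0.0252,0.002,0,0,-0.0567],[-1,-0.0292,-0.0269,0.002,0,0,-0.0567],[-1,-0.0276,-0.0285,0.002,0,0,-0.0567],[-1,0,0,0.03,0,0,0],[-1,0,0,0.03,0,0,0],[-1,0,0,0,0,0,0]]

```text
clock: 2.7
tool_pos: [0.5207, 0.3443, 0.1384]
tool_rot: [[-0.996, -0.09, -0.005], [-0.09, 0.996, -0.003], [0.005, -0.003, -1.0]]
force: [0.6, 0.2, 1.2]
finger_gap: 0.0933
```

```bash
python3 - <<'E'
from plan import *
st()
a=shot('top');b=shot('side')
def crop(n,im,P,w,s):
    u,v=proj(n,P)[0].astype(int); return cv2.resize(im[v-w:v+w,u-w:u+w],None,fx=s,fy=s,interpolation=cv2.INTER_CUBIC)
cv2.imwrite('pics/g1.png',np.hstack([crop('top',a,(.522,.345,.1),50,4),crop('side',b,(.522,.345,.1),50,4)])[:,:,::-1])
E
```

```text
t 2.7 p [0.5207 0.3443 0.1384] yaz 95.18 z [-0.005 -0.003 -1.   ] F [0.6 0.2 1.2] M [0.07 0.04 0.  ] gap 0.0933 J [-31.  38.  -8.  91.   6.  52.  54.]
```

View pics/g1.png

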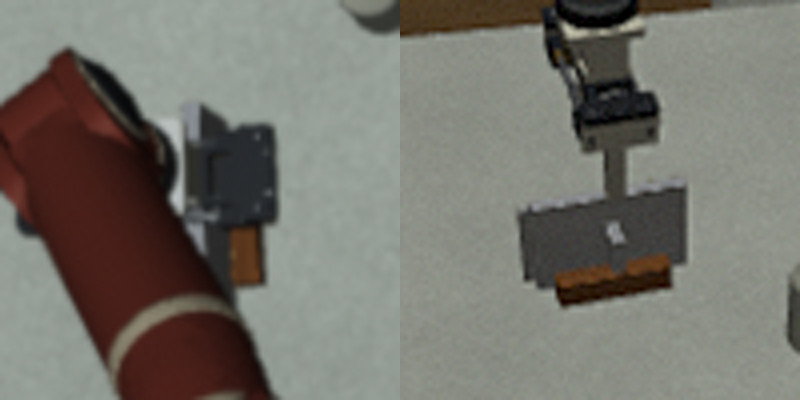

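Both views show the fingers straddling the board's top edge (left crop about (200,170), right crop about (615,190)), aligned in x and yaw. Next: descend and grip.

>>> arm_command:
  plan:
    - [[-1,-0.001,0.001,0.025,0,0,0],[-1,0,0,0.025,0,0,0],[-1,0,0,0,0,0,0],[0.5,0,0,0,0,0,0],[1,0,0,0,0,0,0],[1,0,0,0,0,0,0],[1,0,0,0,0,0,0],[1,0,0,0,0,0,0],[1,0,0,0,0,0,0]]
  squeeze: 40

```text
clock: 3.92
tool_pos: [0.523, 0.3466, 0.0906]
tool_rot: [[-0.996, -0.09, -0.0], [-0.09, 0.996, -0.0], [0.0, -0.0, -1.0]]
force: [0.0, 0.5, 0.4]
finger_gap: 0.0374
```

```bash
python3 - <<'E'
from plan import *
st()
E
```

```text
t 3.92 p [0.523  0.3466 0.0906] yaz 95.19 z [-0. -0. -1.] F [0.  0.5 0.4] M [0.04 0.   0.01] gap 0.0374 J [-31.  41.  -7.  93.   7.  46.  54.]
```

>>> arm_command:
  plan:
    - [[1,0,0,0,0,0,0],[1,0,0,0,0,0,0],[1,0,0,0,0,0,0],[1,0,0,0,0,0,0],[1,0,0,-0.01,0,0,0],[1,0,0,-0.015,0,0,0],[1,0,0,-0.03,0,0,0],[1,0,0,-0.03,0,0,0],[1,0,0,0,0,0,0]]

```text
clock: 5.05
tool_pos: [0.5248, 0.3477, 0.179]
tool_rot: [[-0.996, -0.09, 0.006], [-0.09, 0.996, 0.004], [-0.006, 0.003, -1.0]]
force: [0.3, 0.6, -2.5]
finger_gap: 0.0138
```

```bash
python3 - <<'E'
from plan import *
st()
# board: tilt about world x-ish axis (board's own x, azimuth 5.2deg). geometry in tool frame: bottom edge centre at tool z = +(depth)
s=observe()
E
```

```text
t 5.05 p [0.5248 0.3477 0.179 ] yaz 95.17 z [ 0.006  0.004 -1.   ] F [ 0.3  0.6 -2.5] M [ 0.05  0.06 -0.01] gap 0.0138 J [-31.  35.  -8.  88.   6.  56.  55.]
```

```bash
python3 - <<'E'
from plan import *
d=(np.cos(np.radians(5.2)),np.sin(np.radians(5.2)),0)
rows((.522,.172,.078),R_down(95.2,-50,d),10,hand=1)
E
```

```text
[[1, 0.0019, -0.0175, 0.01, 0.0876, 0.0006, -0.0003], [1, 0.0019, -0.0166, 0.0115, 0.0876, 0.0006, -0.0003], [1, 0.0019, -0.0155, 0.0129, 0.0876, 0.0006, -0.0003], [1, 0.0019, -0.0143, 0.0142, 0.0876, 0.0006, -0.0003], [1, 0.0019, -0.013, 0.0154, 0.0876, 0.0006, -0.0003], [1, 0.0019, -0.0116, 0.0165, 0.0876, 0.0006, -0.0003], [1, 0.0019, -0.0101, 0.0175, 0.0876, 0.0006, -0.0003], [1, 0.0019, -0.0085, 0.0183, 0.0876, 0.0006, -0.0003], [1, 0.0019, -0.0069, 0.019, 0.0876, 0.0006, -0.0003], [1, 0.0019, -0.0052, 0.0195, 0.0876, 0.0006, -0.0003]]
```

>>> arm_command:
  plan:
    - [[1,0.002,-0.0175,0.01,0.0876,0,0],[1,0.002,-0.0166,0.0115,0.0876,0,0],[1,0.002,-0.0155,0.013,0.0876,0,0],[1,0.002,-0.0143,0.014,0.0876,0,0],[1,0.002,-0.013,0.0155,0.0876,0,0],[1,0.002,-0.0116,0.0165,0.0876,0,0],[1,0.002,-0.01,0.0175,0.0876,0,0],[1,0.002,-0.0085,0.018,0.0876,0,0],[1,0.002,-0.007,0.019,0.0876,0,0],[1,0.002,-0.005,0.0195,0.0876,0,0],[1,0,0,0,0,0,0]]

```text
clock: 6.42
tool_pos: [0.517, 0.1713, 0.0722]
tool_rot: [[-0.996, -0.063, 0.067], [-0.091, 0.637, -0.765], [0.005, -0.768, -0.641]]
force: [0.1, 0.5, -3.4]
finger_gap: 0.0138
```

```bash
python3 - <<'E'
from plan import *
st(); s=observe(); c=s['tool_pos']+s['tool_rot']@np.array([0,.007,.082]); print('low corner',c)
d=(np.cos(np.radians(5.2)),np.sin(np.radians(5.2)),0)
p=s['tool_pos'].copy(); p[2]-=c[2]-.001
rows(p,R_down(95.2,-50,d),2,hand=1)
E
```

```text
t 6.42 p [0.517  0.1713 0.0722] yaz 95.61 z [ 0.067 -0.765 -0.641] F [ 0.1  0.5 -3.4] M [ 1.63  0.11 -0.01] gap 0.0138 J [-49.  54.  13.  94.  32.  68.  35.]
low corner [0.52199733 0.11298607 0.01430344]
[[1, 0.0, 0.0051, 0.0043, -0.0015, -0.0014, 0.0023], [1, 0.0, 0.0051, 0.0043, -0.0015, -0.0014, 0.0023]]
```

>>> arm_command:
  plan:
    - [[1,0,0.005,0.004,0,0,0],[1,0,0.005,0.004,0,0,0],[1,0,0,0,0,0,0],[1,0,0,0,0,0,0]]

```text
clock: 6.92
tool_pos: [0.5191, 0.1712, 0.063]
tool_rot: [[-0.996, -0.057, 0.07], [-0.09, 0.638, -0.765], [-0.001, -0.768, -0.641]]
force: [0.0, -0.6, -3.5]
finger_gap: 0.0136
```

>>> arm_command:
  plan:
    - [[0,0,0,0,0,0,0],[0,0,0,0,0,0,0],[0,0,0,0,0,0,0],[0,0,0,0,0,0,0]]

```text
clock: 7.42
tool_pos: [0.5192, 0.171, 0.0629]
tool_rot: [[-0.996, -0.058, 0.07], [-0.091, 0.637, -0.765], [-0.001, -0.768, -0.64]]
force: [0.7, 1.4, -2.5]
finger_gap: 0.0455
```

```bash
python3 - <<'E'
from plan import *
st(); s=observe(); c=s['tool_pos']+s['tool_rot']@np.array([0,.007,.082]); print('low corner',c)
b=shot('side'); n='side'
def crop(n,im,P,w,s):
    u,v=proj(n,P)[0].astype(int); return cv2.resize(im[v-w:v+w,u-w:u+w],None,fx=s,fy=s,interpolation=cv2.INTER_CUBIC)
cv2.imwrite('pics/g2.png',crop('side',b,(.522,.16,.05),55,5)[:,:,::-1])
E
```

```text
t 7.42 p [0.5192 0.171  0.0629] yaz 95.16 z [ 0.07  -0.765 -0.64 ] F [ 0.7  1.4 -2.5] M [ 1.08 -0.04  0.12] gap 0.0455 J [-49.  55.  13.  93.  32.  68.  34.]
low corner [0.52455279 0.11273555 0.00506259]
```

View pics/g2.png

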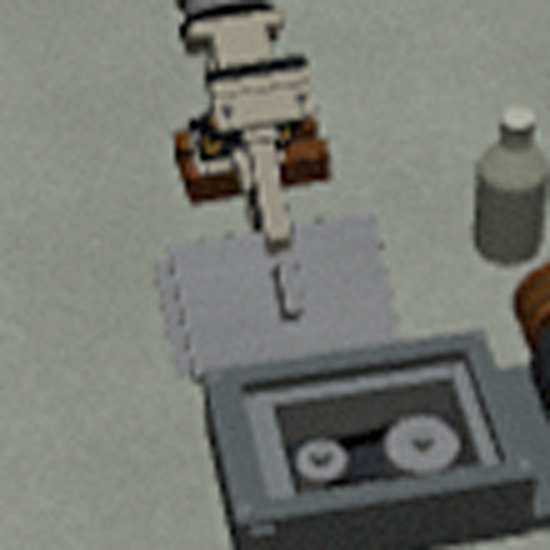

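The board lies tilted on the lower finger with the rib up (crop (288,290)) and the tongue to the left, towards the robot. Next: withdraw along the tool axis.

>>> arm_command:
  plan:
    - [[0,0,0,-0.03,0,0,0],[0,0,0,-0.04,0,0,0],[0,0,-0.01,-0.04,0,0,0],[0,0,-0.03,-0.02,0,0,0],[0,0,-0.03,-0.01,0,0,0]]

```text
clock: 8.1
tool_pos: [0.5131, 0.2337, 0.2077]
tool_rot: [[-0.996, -0.058, 0.07], [-0.091, 0.637, -0.766], [-0.0, -0.769, -0.639]]
force: [0.1, -0.4, -0.8]
finger_gap: 0.0465
```

```bash
python3 - <<'E'
from plan import *
from fit import *
st()
a=shot('top','t2.png');b=shot('side','s2.png')
for q in ('cover','cover_rib','cover_tongue'):
    for n in('top','side'): print(q,n,[(np.round(toworld(n,d['centre']),3).tolist(),round(d['p'],2)) for d in place_of(q,n)][:2])
for n in (('top','side'),('side',)): print(n,fit(FLAT,(.522,.165,.07),dict(top=a,side=b),n))
p,R=rows((.53,.18,.20),R_down(5.),10) 
E
```

```text
t 8.1 p [0.5131 0.2337 0.2077] yaz 95.2 z [ 0.07  -0.766 -0.639] F [ 0.1 -0.4 -0.8] M [ 0.76  0.09 -0.04] gap 0.0465 J [-53.  46.  12.  83.  30.  86.  42.]
cover top [([0.522, 0.171, 0.003], 0.78)]
cover side [([0.521, 0.164, 0.002], 0.79), ([0.43, 0.164, 0.003], 0.56)]
cover_rib top [([0.52, 0.167, 0.04], 0.9), ([0.555, -0.004, 0.003], 0.68)]
cover_rib side [([0.521, 0.172, 0.035], 0.78)]
cover_tongue top [([0.425, 0.159, 0.001], 0.81)]
cover_tongue side [([0.428, 0.163, 0.005], 0.61)]
('top', 'side') ([0.5236, 0.1686, 0.0852], np.float64(-75.2))
('side',) ([0.5277, 0.133, 0.0627], np.float64(-63.4))
[[-1, -0.0013, -0.0032, 0.0045, -0.0686, 0.0685, 0.1465], [-1, -0.002, -0.0032, 0.0042, -0.0686, 0.0685, 0.1465], [-1, -0.0028, -0.0031, 0.0038, -0.0686, 0.0685, 0.1465], [-1, -0.0035, -0.0029, 0.0034, -0.0686, 0.0685, 0.1465], [-1, -0.0041, -0.0026, 0.0029, -0.0686, 0.0685, 0.1465], [-1, -0.0046, -0.0021, 0.0025, -0.0686, 0.0685, 0.1465], [-1, -0.005, -0.0016, 0.002, -0.0686, 0.0685, 0.1465], [-1, -0.0053, -0.001, 0.0016, -0.0686, 0.0685, 0.1465], [-1, -0.0055, -0.0002, 0.0012, -0.0686, 0.0685, 0.1465], [-1, -0.0056, 0.0005, 0.0008, -0.0686, 0.0685, 0.1465]]
```

View pics/s2.png

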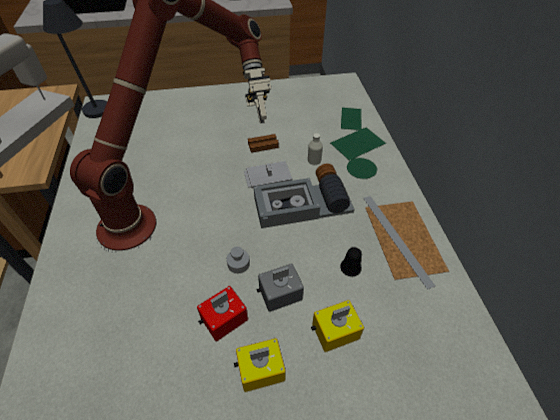

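The cover lies flat, rib up, at side pixel (268,174), clear of the bottle and the machine. The fit gives (0.5236, 0.1686) with yaw 4.9°. Next: right the tool over the rib.

```bash
python3 - <<'E'
from plan import *
p,R=rows((.5236,.1686,.12),R_down(4.9),11) 
E
```

```text
[[-1, -0.0005, 0.0021, 0.0095, -0.0623, 0.0623, 0.1333], [-1, -0.0008, 0.0016, 0.0096, -0.0623, 0.0623, 0.1333], [-1, -0.0012, 0.0011, 0.0096, -0.0623, 0.0623, 0.1333], [-1, -0.0017, 0.0007, 0.0096, -0.0623, 0.0623, 0.1333], [-1, -0.0022, 0.0004, 0.0095, -0.0623, 0.0623, 0.1333], [-1, -0.0028, 0.0002, 0.0093, -0.0623, 0.0623, 0.1333], [-1, -0.0034, 0.0, 0.0092, -0.0623, 0.0623, 0.1333], [-1, -0.0039, -0.0001, 0.0089, -0.0623, 0.0623, 0.1333], [-1, -0.0045, -0.0001, 0.0087, -0.0623, 0.0623, 0.1333], [-1, -0.005, 0.0, 0.0084, -0.0623, 0.0623, 0.1333], [-1, -0.0055, 0.0002, 0.008, -0.0623, 0.0623, 0.1333]]
```

>>> arm_command:
  plan:
    - [[-1,-0.0005,0.002,0.0095,-0.0623,0.0623,0.1333],[-1,-0.0008,0.0016,0.0096,-0.0623,0.0623,0.1333],[-1,-0.0012,0.001,0.0096,-0.0623,0.0623,0.1333],[-1,-0.0017,0.0007,0.0096,-0.0623,0.0623,0.1333],[-1,-0.0022,0.0004,0.0095,-0.0623,0.0623,0.1333],[-1,-0.0028,0,0.0093,-0.0623,0.0623,0.1333],[-1,-0.0034,0,0.0092,-0.0623,0.0623,0.1333],[-1,-0.004,0,0.009,-0.0623,0.0623,0.1333],[-1,-0.0045,0,0.0087,-0.0623,0.0623,0.1333],[-1,-0.005,0,0.0084,-0.0623,0.0623,0.1333],[-1,-0.0055,0,0.008,-0.0623,0.0623,0.1333],[-1,0,0,0,0,0,0]]

```text
clock: 10.0
tool_pos: [0.5227, 0.166, 0.1206]
tool_rot: [[-0.083, 0.997, -0.001], [0.997, 0.083, -0.001], [-0.001, -0.001, -1.0]]
force: [-0.6, 0.1, 0.7]
finger_gap: 0.0931
```

```bash
python3 - <<'E'
from plan import *
st(); p,R=rows((.5236,.1686,.0185),R_down(4.9),4)
b=shot('side')
u,v=proj('side',(.5236,.1686,.05))[0].astype(int)
cv2.imwrite('pics/g3.png',cv2.resize(b[v-45:v+45,u-45:u+45],None,fx=5,fy=5,interpolation=cv2.INTER_CUBIC)[:,:,::-1])
E
```

```text
t 10.0 p [0.5227 0.166  0.1206] yaz 4.75 z [-0.001 -0.001 -1.   ] F [-0.6  0.1  0.7] M [-0.1   0.02 -0.03] gap 0.0931 J [-32.  34.  19. 106. -16.  43.  -0.]
[[-1, 0.0007, 0.0003, 0.0255, -0.0004, 0.0003, -0.0007], [-1, 0.0007, 0.0003, 0.0255, -0.0004, 0.0003, -0.0007], [-1, 0.0006, 0.0003, 0.0255, -0.0004, 0.0003, -0.0007], [-1, 0.0006, 0.0003, 0.0255, -0.0004, 0.0003, -0.0007]]
```

View pics/g3.png

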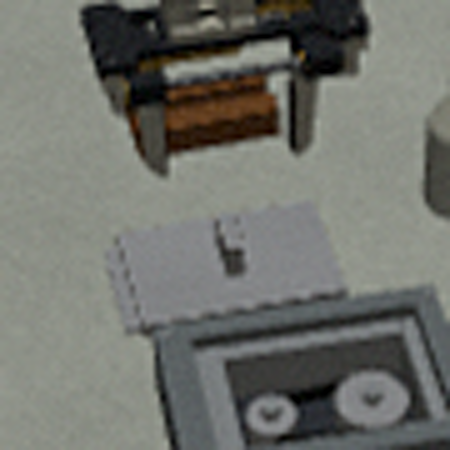

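Fingers straddle the rib (crop tips (155,165) and (300,145), rib (232,245)). Next: descend and grip.

>>> arm_command:
  plan:
    - [[-1,0.0007,0.0003,0.0255,0,0,0],[-1,0.0007,0.0003,0.0255,0,0,0],[-1,0.0006,0.0003,0.0255,0,0,0],[-0.5,0.0006,0,0.0255,0,0,0],[1,0,0,0,0,0,0],[1,0,0,0,0,0,0],[1,0,0,0,0,0,0],[1,0,0,0,0,0,0],[1,0,0,0,0,0,0],[1,0,0,0,0,0,0],[1,0,0,0,0,0,0],[1,0,0,0,0,0,0]]
  squeeze: 50

```text
clock: 11.55
tool_pos: [0.5233, 0.171, 0.0192]
tool_rot: [[-0.085, 0.996, -0.001], [0.996, 0.085, 0.001], [0.001, -0.001, -1.0]]
force: [-3.4, -0.3, 3.0]
finger_gap: 0.0137
```

```bash
python3 - <<'E'
from plan import *
st()
E
```

```text
t 11.55 p [0.5233 0.171  0.0192] yaz 4.88 z [-0.001  0.001 -1.   ] F [-3.4 -0.3  3. ] M [-0.12  0.76  0.03] gap 0.0137 J [-29.  43.  14. 109. -20.  30.   3.]
```

```bash
cat > ins.py <<'E'
from plan import *
SEAT=np.array([.5577,-.0056,.050]); YAW=np.degrees(.0396); E=-.0024; H=.0192
def tgt(x,z,al,y=0.,e=E,seat=SEAT,yaw=YAW):
    """tip of tongue at machine (x,y,z above ledge), pitch al deg"""
    a=np.radians(yaw); Rm=np.array([[np.cos(a),-np.sin(a),0],[np.sin(a),np.cos(a),0],[0,0,1]])
    R=R_down(yaw,-al,Rm[:,1]); return seat+Rm@np.array([x,y,z])-R@np.array([e,-.092,H]),R
def tipnow(e=E):
    s=observe(); a=np.radians(YAW); Rm=np.array([[np.cos(a),-np.sin(a),0],[np.sin(a),np.cos(a),0],[0,0,1]])
    t=s['tool_pos']+s['tool_rot']@np.array([e,-.092,H]); xc=s['tool_rot'][:,1]
    print('tip(mm)',np.round(Rm.T@(t-SEAT)*1e3,1),'pitch',np.round(np.degrees(np.arcsin(xc[2])),2),'yaw',np.round(np.degrees(np.arctan2(xc[1],xc[0]))-YAW,2))
E
python3 - <<'E'
from ins import *
s=observe(); p0=s['tool_pos']+[0,0,.13]
p,R=tgt(-.077,.06,12); print(p)
rows(p,R,6,hand=1,p0=p0)
E
```

```text
[ 0.56659561 -0.00284567  0.14790831]
[[1, -0.0295, 0.0047, 0.0002, -0.0351, -0.001, 0.0076], [1, -0.0295, 0.0049, 0.0004, -0.0351, -0.001, 0.0076], [1, -0.0294, 0.0051, 0.0006, -0.0351, -0.001, 0.0076], [1, -0.0294, 0.0053, 0.0008, -0.0351, -0.001, 0.0076], [1, -0.0293, 0.0055, 0.001, -0.0351, -0.001, 0.0076], [1, -0.0293, 0.0057, 0.0012, -0.0351, -0.001, 0.0076]]
```

>>> arm_command:
  plan:
    - [[1,0,0,-0.02,0,0,0],[1,0,0,-0.04,0,0,0],[1,0,0,-0.04,0,0,0],[1,0,0,-0.03,0,0,0],[1,-0.0295,0.0047,0,-0.0351,-0.001,0.0076],[1,-0.0295,0.0049,0,-0.0351,-0.001,0.0076],[1,-0.0294,0.005,0.001,-0.0351,-0.001,0.0076],[1,-0.0294,0.0053,0.001,-0.0351,-0.001,0.0076],[1,-0.0293,0.0055,0.001,-0.0351,-0.001,0.0076],[1,-0.0293,0.0057,0.001,-0.0351,-0.001,0.0076],[1,0,0,0,0,0,0],[1,0,0,0,0,0,0]]

```text
clock: 13.05
tool_pos: [0.567, -0.002, 0.1477]
tool_rot: [[-0.04, 0.977, 0.209], [0.999, 0.039, 0.009], [0.001, 0.21, -0.978]]
force: [-0.6, 0.6, -4.5]
finger_gap: 0.0136
```

```bash
python3 - <<'E'
from ins import *
from fit import MACH,gradmag,proj
st(); tipnow()
a=shot('top','t4.png');b=shot('side','s4.png')
# relative cover pose: place_of
for q in ('cover','cover_tongue','cover_rib','machine_groove','machine_seat'):
    for n in('top','side'): print(q,n,[(np.round(toworld(n,d['centre']),3).tolist(),round(d['p'],2)) for d in place_of(q,n)][:1])
s=observe(); O=s['tool_pos']+s['tool_rot']@np.array([E,0,H]); print('exp origin',O,'tip',s['tool_pos']+s['tool_rot']@np.array([E,-.092,H]))
# overlay expected cover outline
Rc=np.c_[s['tool_rot'][:,1],s['tool_rot'][:,0],-s['tool_rot'][:,2]]
im={'top':a.copy(),'side':b.copy()}; out=[]
for n in im:
    I=cv2.resize(im[n],None,fx=4,fy=4,interpolation=cv2.INTER_CUBIC)
    C=[(-.08,-.052,.014),(.08,-.052,.014),(.08,.052,.014),(-.08,.052,.014)]
    uv=(proj(n,O+np.array(C)@Rc.T)+.5)*4-.5
    cv2.polylines(I,[np.int32(uv.round())],True,(255,0,0),1)
    c=uv.mean(0).astype(int); out.append(I[c[1]-240:c[1]+240,c[0]-200:c[0]+200])
cv2.imwrite('pics/g4.png',np.hstack(out)[:,:,::-1])
E
```

```text
t 13.05 p [ 0.567  -0.002   0.1477] yaz 2.27 z [ 0.209  0.009 -0.978] F [-0.6  0.6 -4.5] M [-0.02  0.46 -0.03] gap 0.0136 J [-14.  29.  17. 112. -18.  30.  18.]
tip(mm) [-76.5   0.8  59.6] pitch 12.09 yaw 0.0
cover top [([0.568, -0.003, 0.128], 0.79)]
cover side [([0.567, -0.007, 0.129], 0.81)]
cover_tongue top [([0.478, -0.01, 0.112], 0.85)]
cover_tongue side [([0.48, -0.006, 0.115], 0.82)]
cover_rib top [([0.56, -0.007, 0.168], 0.89)]
cover_rib side [([0.565, -0.006, 0.166], 0.87)]
machine_groove top [([0.476, -0.009, 0.052], 0.75)]
machine_groove side [([0.48, -0.009, 0.053], 0.9)]
machine_seat top []
machine_seat side [([0.558, -0.011, 0.049], 0.71)]
exp origin [ 0.57185641 -0.00510556  0.12963992] tip [ 0.48200784 -0.0086389   0.11017842]
```

View pics/g4.png

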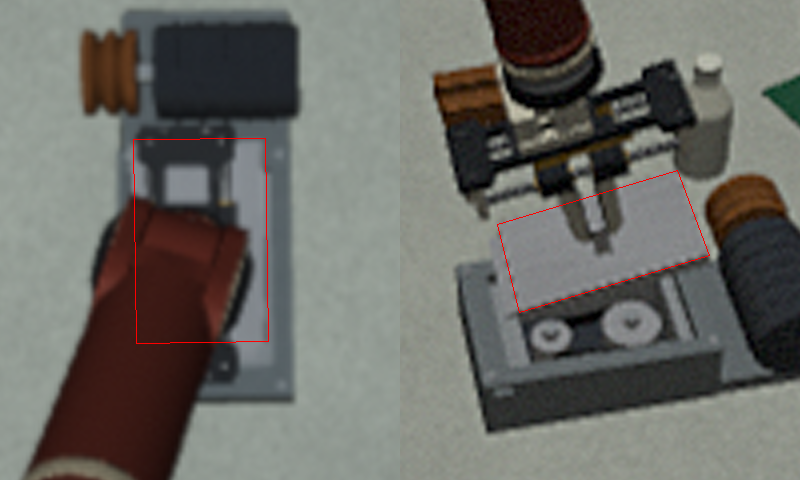

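In the side view the expected outline (red, around (605,240)) lies on the board. In the top view the board's right edge sits about 3 crop px right of the red line (267,240). I'll measure the lateral offset of cover and machine with edge profiles.

```bash
python3 - <<'E'
from ins import *
from fit import gradmag
s=observe(); Rc=np.c_[s['tool_rot'][:,1],s['tool_rot'][:,0],-s['tool_rot'][:,2]]
O=s['tool_pos']+s['tool_rot']@np.array([E,0,H])
a=np.radians(YAW); Rm=np.array([[np.cos(a),-np.sin(a),0],[np.sin(a),np.cos(a),0],[0,0,1]])
im={n:cv2.imread(f'pics/{f}4.png')[:,:,::-1].copy() for n,f in(('top','t'),('side','s'))}
M0=SEAT-[0,0,.05]
def prof(n,O,R,P,ax,lab):
    G=gradmag(im[n],.7); d=np.arange(-6,6.01,.5)*1e-3; r=[]
    for k in d:
        Q=P.copy(); Q[:,ax]+=k; uv=np.float32(proj(n,O+Q@R.T)); r.append(cv2.remap(G,uv[:,0].copy(),uv[:,1].copy(),cv2.INTER_LINEAR).mean())
    r=np.array(r); i=r.argmax(); print(n,lab,'peak mm',d[i]*1e3,np.round(r[::2]).astype(int))
L=lambda x0,x1,y,z: np.linspace((x0,y,z),(x1,y,z),50)
Ly=lambda x,y0,y1,z: np.linspace((x,y0,z),(x,y1,z),50)
prof('top',O,Rc,L(-.02,.07,-.052,.014),1,'cover -y')
prof('top',O,Rc,Ly(.08,-.045,-.025,.014),0,'cover +x')
prof('side',O,Rc,L(-.07,.07,-.052,.014),1,'cover -y')
prof('side',O,Rc,Ly(.08,-.045,.03,.014),0,'cover +x'); prof('side',O,Rc,Ly(-.08,-.045,.03,.014),0,'cover -x')
for n in('top','side'):
    prof(n,M0,Rm,L(-.1,.09,-.072,.064),1,'mach -y')
    prof(n,M0,Rm,Ly(-.107,-.06,.06 if n=='side' else -.03,.064),0,'mach -x')
im={n:cv2.imread(f'pics/{n}0.png')[:,:,::-1].copy() for n in('top','side')}
for n in('top','side'):
    for y in(-.072,-.055,.055,.072): prof(n,M0,Rm,L(-.075,.075,y,.064),1,f'mach0 y{y}')
    for x in(-.107,-.082,.082): prof(n,M0,Rm,Ly(x,-.05,.05,.064),0,f'mach0 x{x}')
E
```

```text
top cover -y peak mm 0.5 [58 64 67 71 75 78 82 80 76 72 63 52 41]
top cover +x peak mm -4.0 [125 135 144 143 142 141 127 112  97  86  75  65  63]
side cover -y peak mm 1.5 [ 65  82 106 133 161 186 206 218 220 210 191 164 135]
side cover +x peak mm 6.0 [ 17  22  28  35  40  42  41  40  45  62  91 131 174]
side cover -x peak mm 0.0 [27 23 23 26 28 30 31 30 29 27 25 21 17]
top mach -y peak mm 0.0 [ 45  65  88 110 132 148 152 149 142 124 101  79  58]
top mach -x peak mm -4.500000000000001 [201 232 229 197 165 133 100  66  35  43  53  63  57]
side mach -y peak mm 0.0 [ 78  97 115 130 142 149 151 146 135 119 101  82  64]
side mach -x peak mm -2.5 [143 190 232 258 261 239 198 155 124 113 117 123 120]
top mach0 y-0.072 peak mm -0.5 [ 45  62  83 103 123 139 141 139 134 117  96  75  55]
top mach0 y-0.055 peak mm -1.0 [22 30 42 54 65 70 70 69 61 45 28 19 42]
top mach0 y0.055 peak mm -2.5 [30 47 64 81 80 78 75 63 46 30 18 16 13]
top mach0 y0.072 peak mm 0.0 [ 50  70  90 108 121 136 145 134 121 108  88  69  48]
top mach0 x-0.107 peak mm -4.0 [191 215 229 198 159 121  92  73  53  48  51  54  53]
top mach0 x-0.082 peak mm 0.5 [14 23 33 43 53 63 72 75 72 68 62 52 42]
top mach0 x0.082 peak mm -3.5 [ 59  78  96 100  99  98  81  56  32  16  20  25  30]
side mach0 y-0.072 peak mm -0.5 [ 76  96 115 131 143 150 151 144 132 116  96  77  59]
side mach0 y-0.055 peak mm 0.5 [ 53  67  82  96 107 117 123 124 121 117 112 110 112]
side mach0 y0.055 peak mm 0.5 [ 80  78  87 102 120 134 142 142 136 124 112  99  88]
side mach0 y0.072 peak mm 0.0 [ 96 108 119 131 140 145 147 143 135 123 109  93  77]
side mach0 x-0.107 peak mm -2.5 [144 192 232 256 257 234 192 144 111 102 108 116 115]
side mach0 x-0.082 peak mm 4.0 [ 6  8 11 16 25 37 51 65 76 85 88 87 80]
side mach0 x0.082 peak mm -1.5 [ 79  91 116 142 158 160 145 119  90  70  64  69  78]
```

```bash
sed -i 's/E=-.0024/E=-.0016/' ins.py; python3 - <<'E'
from ins import *
tipnow()
p,R=tgt(-.075,.003,12); p,R=rows(p,R,4,hand=1)
E
```

```text
tip(mm) [-75.8   0.8  60.2] pitch 12.21 yaw -0.02
[[1, -0.0002, -0.0028, 0.0141, 0.0009, 0.0, -0.0001], [1, -0.0002, -0.0028, 0.0141, 0.0009, 0.0, -0.0001], [1, -0.0002, -0.0028, 0.0141, 0.0009, 0.0, -0.0001], [1, -0.0002, -0.0028, 0.0141, 0.0009, 0.0, -0.0001]]
```

>>> arm_command:
  plan:
    - [[1,-0.0002,-0.0028,0.014,0.0009,0,0],[1,-0.0002,-0.0028,0.014,0.0009,0,0],[1,-0.0002,-0.0028,0.014,0.0009,0,0],[1,-0.0002,-0.0028,0.014,0.0009,0,0],[1,0,0,0,0,0,0],[1,0,0,0,0,0,0]]

```text
clock: 14.4
tool_pos: [0.5689, -0.0039, 0.0914]
tool_rot: [[-0.039, 0.977, 0.208], [0.999, 0.038, 0.008], [-0.0, 0.209, -0.978]]
force: [0.2, 0.3, -3.6]
finger_gap: 0.0139
```

```bash
python3 - <<'E'
from ins import *
st(); tipnow()
p,R=tgt(-.075,-.0005,12); p,R=rows(p,R,2,hand=1)
E
```

```text
t 14.4 p [ 0.5689 -0.0039  0.0914] yaz 2.23 z [ 0.208  0.008 -0.978] F [ 0.2  0.3 -3.6] M [-0.04  0.4  -0.03] gap 0.0139 J [-11.  34.  13. 114. -21.  22.  21.]
tip(mm) [-74.7  -0.3   3.4] pitch 12.04 yaw -0.04
[[1, 0.0002, -0.0006, 0.0019, 0.0004, 0.0002, -0.0003], [1, 0.0002, -0.0006, 0.0019, 0.0004, 0.0002, -0.0003]]
```

```bash
python3 - <<'E'
from ins import *
s=observe()
p,R=tgt(-.075,.0008,12); p,R=rows(p,R,2,hand=1)
p2,R2=tgt(-.089,.0008,12); rows(p2,R2,7,hand=1,p0=p,R0=R)
E
```

```text
[[1, 0.0002, -0.0004, 0.0013, 0.0004, 0.0002, -0.0003], [1, 0.0002, -0.0004, 0.0013, 0.0004, 0.0002, -0.0003]]
[[1, 0.0, -0.002, -0.0004, 0.0, 0.0, 0.0], [1, 0.0, -0.002, -0.0004, 0.0, 0.0, 0.0], [1, 0.0, -0.002, -0.0004, 0.0, 0.0, 0.0], [1, 0.0, -0.002, -0.0004, 0.0, 0.0, 0.0], [1, 0.0, -0.002, -0.0004, 0.0, 0.0, 0.0], [1, 0.0, -0.002, -0.0004, 0.0, 0.0, 0.0], [1, 0.0, -0.002, -0.0004, 0.0, 0.0, 0.0]]
```

>>> arm_command:
  plan:
    - [[1,0.0002,-0.0004,0.0013,0,0,0],[1,0.0002,-0.0004,0.0013,0,0,0],[1,0,0,0,0,0,0],[1,0,-0.002,-0.0004,0,0,0],[1,0,-0.002,-0.0004,0,0,0],[1,0,-0.002,-0.0004,0,0,0],[1,0,-0.002,-0.0004,0,0,0],[1,0,0,0,0,0,0]]

```text
clock: 15.4
tool_pos: [0.5599, -0.0036, 0.0885]
tool_rot: [[-0.039, 0.977, 0.208], [0.999, 0.038, 0.008], [-0.0, 0.208, -0.978]]
force: [-1.0, -0.1, -3.4]
finger_gap: 0.0136
```

```bash
python3 - <<'E'
from ins import *
st(); tipnow()
E
```

```text
t 15.4 p [ 0.5599 -0.0036  0.0885] yaz 2.24 z [ 0.208  0.008 -0.978] F [-1.  -0.1 -3.4] M [-0.08  0.42  0.  ] gap 0.0136 J [-10.  33.  13. 116. -21.  21.  21.]
tip(mm) [-83.7   0.3   0.6] pitch 11.99 yaw -0.03
```

>>> arm_command:
  plan:
    - [[1,0,-0.0015,-0.0003,0,0,0],[1,0,-0.0015,-0.0003,0,0,0],[1,0,-0.001,-0.0002,0,0,0],[1,0,-0.001,-0.0002,0,0,0],[1,0,0,0,0,0,0]]

```text
clock: 16.02
tool_pos: [0.5555, -0.0038, 0.0886]
tool_rot: [[-0.039, 0.977, 0.209], [0.999, 0.039, 0.008], [-0.0, 0.209, -0.978]]
force: [1.4, 0.3, -3.9]
finger_gap: 0.0135
```

```bash
python3 - <<'E'
from ins import *
st(); tipnow()
b=shot('side'); u,v=proj('side',SEAT)[0].astype(int)
cv2.imwrite('pics/g5.png',cv2.resize(b[v-50:v+40,u-50:u+40],None,fx=6,fy=6,interpolation=cv2.INTER_CUBIC)[:,:,::-1])
E
```

```text
t 16.02 p [ 0.5555 -0.0038  0.0886] yaz 2.26 z [ 0.209  0.008 -0.978] F [ 1.4  0.3 -3.9] M [-0.01  0.22 -0.01] gap 0.0135 J [-10.  33.  12. 117. -21.  20.  21.]
tip(mm) [-88.1   0.3   0.6] pitch 12.06 yaw -0.01
```

View pics/g5.png

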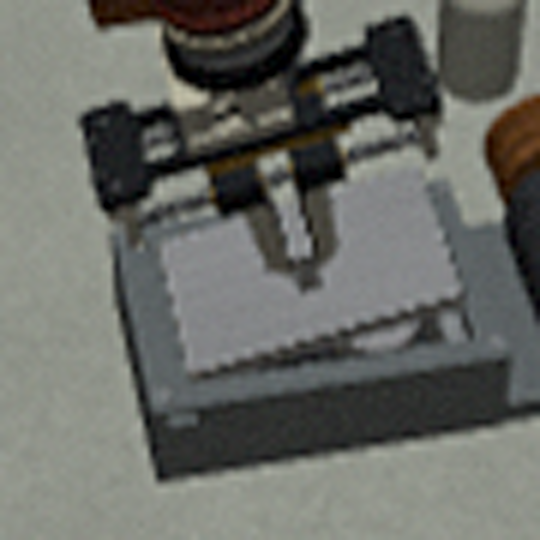

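The tongue end has disappeared under the near lip (crop (180,310)) and the far end is raised. I'll advance a little further to feel the stop.

>>> arm_command:
  plan:
    - [[1,0,-0.001,-0.0002,0,0,0],[1,0,-0.001,-0.0002,0,0,0],[1,0,0,0,0,0,0]]

```text
clock: 16.45
tool_pos: [0.5551, -0.0037, 0.0892]
tool_rot: [[-0.04, 0.976, 0.212], [0.999, 0.039, 0.008], [-0.001, 0.212, -0.977]]
force: [4.6, 1.4, -4.4]
finger_gap: 0.0138
```

```bash
python3 - <<'E'
from ins import *
st(); tipnow()
p,R=tgt(-.091,.0008,6); p,R=rows(p,R,5,hand=1,pivot=(0,-.092,H))
E
```

```text
t 16.45 p [ 0.5551 -0.0037  0.0892] yaz 2.27 z [ 0.212  0.008 -0.977] F [ 4.6  1.4 -4.4] M [ 0.21 -0.93  0.15] gap 0.0138 J [-10.  33.  12. 117. -21.  20.  21.]
tip(mm) [-88.3   0.3   0.9] pitch 12.26 yaw 0.0
[[1, -0.0001, -0.0001, 0.0019, 0.0219, 0.0001, 0.0], [1, -0.0001, -0.0001, 0.0019, 0.0219, 0.0001, 0.0], [1, -0.0001, -0.0001, 0.0019, 0.0219, 0.0001, 0.0], [1, -0.0001, -0.0001, 0.002, 0.0219, 0.0001, 0.0], [1, -0.0001, -0.0001, 0.002, 0.0219, 0.0001, 0.0]]
```

```bash
sed -i 's/SEAT=np.array(\[.5577/SEAT=np.array([.5609/' ins.py; python3 - <<'E'
from ins import *
tipnow()
p,R=tgt(-.0918,.0008,4); p,R=rows(p,R,6,hand=1,pivot=(E,-.092,H))
E
```

```text
tip(mm) [-91.5   0.5   0.9] pitch 12.26 yaw 0.0
[[1, -0.0001, 0.0004, 0.0022, 0.024, 0.0001, 0.0], [1, -0.0001, 0.0004, 0.0022, 0.024, 0.0001, 0.0], [1, -0.0001, 0.0004, 0.0022, 0.024, 0.0001, 0.0], [1, -0.0001, 0.0004, 0.0022, 0.024, 0.0001, 0.0], [1, -0.0001, 0.0004, 0.0022, 0.024, 0.0001, 0.0], [1, -0.0001, 0.0004, 0.0022, 0.024, 0.0001, 0.0]]
```

>>> arm_command:
  plan:
    - [[1,-0.0001,0.0004,0.0022,0.024,0,0],[1,-0.0001,0.0004,0.0022,0.024,0,0],[1,-0.0001,0.0004,0.0022,0.024,0,0],[1,-0.0001,0.0004,0.0022,0.024,0,0],[1,-0.0001,0.0004,0.0022,0.024,0,0],[1,-0.0001,0.0004,0.0022,0.024,0,0],[1,0,0,0,0,0,0]]

```text
clock: 17.32
tool_pos: [0.5582, -0.0042, 0.0756]
tool_rot: [[-0.039, 0.997, 0.066], [0.999, 0.039, 0.002], [-0.0, 0.066, -0.998]]
force: [6.6, 0.9, -2.1]
finger_gap: 0.0135
```

```bash
python3 - <<'E'
from ins import *
st(); tipnow()
p,R=tgt(-.0922,.0,0); p,R=rows(p,R,4,hand=1,pivot=(E,-.092,H))
E
```

```text
t 17.32 p [ 0.5582 -0.0042  0.0756] yaz 2.26 z [ 0.066  0.002 -0.998] F [ 6.6  0.9 -2.1] M [ 0.23 -0.96  0.14] gap 0.0135 J [-12.  37.  16. 109. -19.  32.  18.]
tip(mm) [-93.1  -0.1   0.4] pitch 3.8 yaw -0.01
[[1, 0.0, 0.0005, 0.0016, 0.0166, 0.0001, 0.0], [1, 0.0, 0.0005, 0.0016, 0.0166, 0.0001, 0.0], [1, 0.0, 0.0005, 0.0016, 0.0166, 0.0001, 0.0], [1, 0.0, 0.0005, 0.0016, 0.0166, 0.0001, 0.0]]
```

>>> arm_command:
  plan:
    - [[1,0,0.0008,0.0015,0.0166,0,0],[1,0,0.0006,0.0015,0.0166,0,0],[1,0,0.0005,0.0016,0.0166,0,0],[1,0,0.0005,0.0016,0.0166,0,0],[1,0,0,0.0005,0,0,0],[1,0,0,0,0,0,0]]

```text
clock: 18.08
tool_pos: [0.559, -0.0046, 0.0692]
tool_rot: [[-0.039, 0.999, -0.003], [0.999, 0.039, -0.0], [-0.0, -0.003, -1.0]]
force: [0.1, -0.1, 2.2]
finger_gap: 0.0137
```

```bash
python3 - <<'E'
from ins import *
st(); tipnow()
E
```

```text
t 18.07 p [ 0.559  -0.0046  0.0692] yaz 2.21 z [-0.003 -0.    -1.   ] F [ 0.1 -0.1  2.2] M [ 0.08 -0.09  0.08] gap 0.0137 J [-12.  39.  17. 106. -18.  37.  17.]
tip(mm) [-93.9  -0.4   0.2] pitch -0.15 yaw -0.05
```

>>> arm_command:
  plan:
    - [[1,0,0,0.001,0,0,0],[1,0,0,0.001,0,0,0],[1,0,0,0,0,0,0],[1,0,0,-0.001,0,0,0],[0,0,0,0,0,0,0],[0,0,0,0,0,0,0],[-0.3,0,0,0,0,0,0],[-0.3,0,0,0,0,0,0],[-0.3,0,0,-0.02,0,0,0],[-0.3,0,0,-0.05,0,0,0],[-0.3,0,0,-0.06,0,0,0],[-0.3,0,0,0,0,0,0]]

```text
clock: 19.58
tool_pos: [0.5634, -0.0049, 0.2029]
tool_rot: [[-0.039, 0.999, 0.01], [0.999, 0.039, -0.0], [-0.001, 0.01, -1.0]]
force: [0.6, -0.5, -0.3]
finger_gap: 0.0603
```

```bash
python3 - <<'E'
from ins import *
from fit import *
st()
a=shot('top','t6.png');b=shot('side','s6.png')
for q in ('cover','cover_tongue','cover_rib'):
    for n in('top','side'): print(q,n,[(np.round(toworld(n,d['centre']),3).tolist(),round(d['p'],2)) for d in place_of(q,n)][:1])
u,v=proj('side',SEAT)[0].astype(int)
cv2.imwrite('pics/g6.png',cv2.resize(b[v-50:v+40,u-50:u+40],None,fx=6,fy=6,interpolation=cv2.INTER_CUBIC)[:,:,::-1])
E
```

```text
t 19.57 p [ 0.5634 -0.0049  0.2029] yaz 2.22 z [ 0.01 -0.   -1.  ] F [ 0.6 -0.5 -0.3] M [-0.07  0.06 -0.02] gap 0.0603 J [-16.  29.  22.  98. -13.  54.  13.]
cover top [([0.56, -0.008, 0.052], 0.89)]
cover side [([0.557, -0.012, 0.049], 0.98)]
cover_tongue top [([0.466, -0.012, 0.049], 0.95)]
cover_tongue side [([0.465, -0.003, 0.053], 0.91)]
cover_rib top [([0.555, -0.009, 0.088], 0.92)]
cover_rib side [([0.558, -0.007, 0.087], 0.86)]
```

View pics/g6.png

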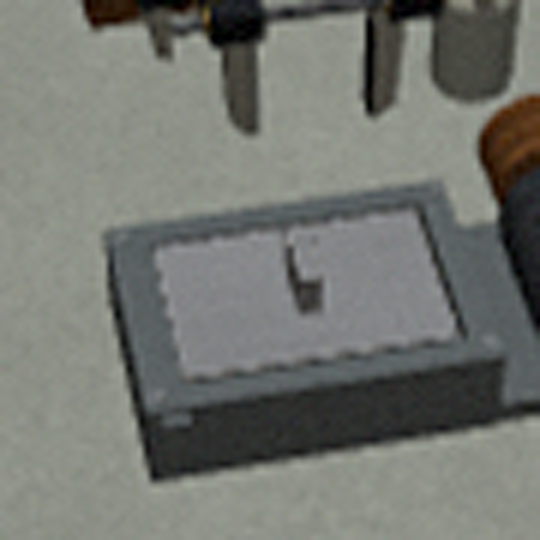

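The cover lies flush in the well (crop (315,290)). z matches the home value (TCP 0.0692 = 0.050 + 0.0192), pitch was about 0, and the networks put its origin about 50 mm up. Next: the grey starter's key.

```bash
python3 - <<'E'
from ins import *
from fit import *
a=cv2.imread('pics/t6.png')[:,:,::-1].copy(); b=cv2.imread('pics/s6.png')[:,:,::-1].copy()
K=[]
for n in('top','side'):
    for i in range(3):
        shot(n)
        for d in place_of('key_grip',n):
            w=toworld(n,d['centre'])
            if np.hypot(*(w[:2]-[.483,-.34]))<.04: K.append(w); print(n,np.round(w,4),round(d['p'],2))
print(np.mean(K,0))
BOW=rect(-.023,.023,-.0045,.0045,.14)
for c in(('top','side'),('top',),('side',)): print(c,fit(BOW,(.484,-.341,.22),dict(top=a,side=b),c),fit(START,(.484,-.341,.22),dict(top=a,side=b),c))
rows((.484,-.342,.20),R_down(-77.5),10)
E
```

```text
top [ 0.481  -0.3398  0.1275] 0.62
top [ 0.4839 -0.3389  0.1299] 0.62
top [ 0.4821 -0.3411  0.1283] 0.72
side [ 0.4838 -0.3428  0.1297] 0.62
side [ 0.4833 -0.3441  0.133 ] 0.67
[ 0.48281483 -0.3413311   0.12969403]
('top', 'side') ([0.4775, -0.3317, 0.2341], np.float64(-148.6)) ([0.4834, -0.3402, 0.2188], np.float64(-219.3))
('top',) ([0.4776, -0.3315, 0.2198], np.float64(-86.6)) ([0.4765, -0.3296, 0.2146], np.float64(-114.4))
('side',) ([0.4987, -0.3375, 0.3923], np.float64(-91.5)) ([0.4843, -0.3401, 0.2156], np.float64(-118.1))
[[-1, -0.0335, -0.0089, -0.0002, -0.0001, 0.0001, 0.1392], [-1, -0.0344, -0.0042, -0.0002, -0.0001, 0.0001, 0.1392], [-1, -0.0346, 0.0006, -0.0002, -0.0001, 0.0001, 0.1392], [-1, -0.0342, 0.0054, -0.0002, -0.0001, 0.0001, 0.1392], [-1, -0.0331, 0.0101, -0.0002, -0.0001, 0.0001, 0.1392], [-1, -0.0314, 0.0146, -0.0002, -0.0001, 0.0001, 0.1392], [-1, -0.0291, 0.0188, -0.0002, -0.0001, 0.0001, 0.1392], [-1, -0.0262, 0.0227, -0.0002, -0.0001, 0.0001, 0.1392], [-1, -0.0228, 0.0261, -0.0002, -0.0001, 0.0001, 0.1392], [-1, -0.0189, 0.029, -0.0002, -0.0001, 0.0001, 0.1392]]
```

```bash
python3 - <<'E'
from ins import *
from fit import *
out=[]
yaw=.218
for n,f in(('top','t6'),('side','s6')):
    I=cv2.resize(cv2.imread(f'pics/{f}.png'),None,fx=8,fy=8,interpolation=cv2.INTER_CUBIC)
    def pts(m,col):
        P=np.array([a for a,b in m]); c,s=np.cos(yaw),np.sin(yaw)
        W=P@np.array([[c,s,0],[-s,c,0],[0,0,1]])+[.4835,-.341,0]
        uv=(proj(n,W)+.5)*8-.5
        for q in uv: cv2.drawMarker(I,tuple(int(v) for v in q.round()),col,cv2.MARKER_CROSS,9,1)
        return uv.mean(0)
    c=pts(START,(0,0,255)).astype(int); pts(rect(-.023,.023,-.0045,.0045,.14),(0,255,0)); pts(rect(-.055,.055,-.045,.045,0.0),(255,0,0))
    out.append(I[c[1]-240:c[1]+240,c[0]-200:c[0]+200])
cv2.imwrite('pics/g7.png',np.hstack(out))
E
```

```text
(no output)
```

View pics/g7.png

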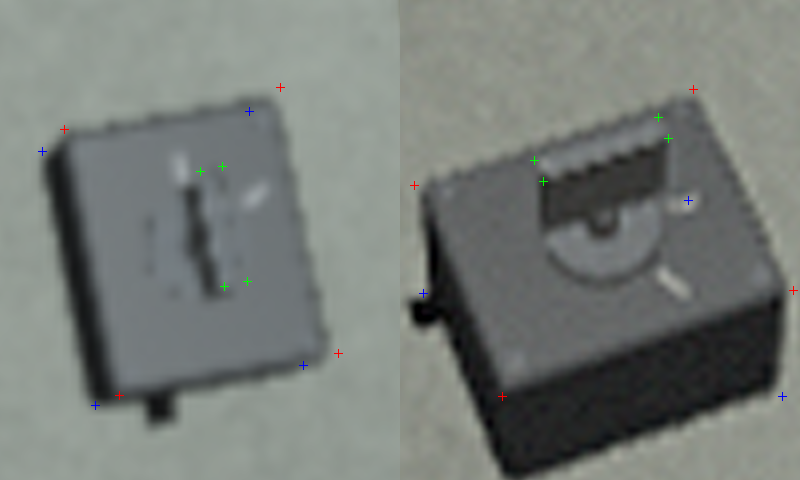

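Crosses at the candidate (0.4835, -0.341): the side view's key corners (535,160)–(668,138) coincide. The top view suggests x about 2–4 mm less, so I take (0.4825, -0.3405) with yaw 12.5°.

>>> arm_command:
  plan:
    - [[-1,-0.0335,-0.009,0,0,0,0.1392],[-1,-0.0344,-0.0042,0,0,0,0.1392],[-1,-0.0346,0.0006,0,0,0,0.1392],[-1,-0.0342,0.0054,0,0,0,0.1392],[-1,-0.0331,0.01,0,0,0,0.1392],[-1,-0.0314,0.0146,0,0,0,0.1392],[-1,-0.029,0.0188,0,0,0,0.1392],[-1,-0.0262,0.0227,0,0,0,0.1392],[-1,-0.0228,0.026,0,0,0,0.1392],[-1,-0.019,0.029,0,0,0,0.1392],[-1,0,0,0,0,0,0],[-1,0,0,0,0,0,0]]

```text
clock: 22.08
tool_pos: [0.4843, -0.3409, 0.1979]
tool_rot: [[0.976, 0.218, -0.001], [0.218, -0.976, 0.001], [-0.0, -0.001, -1.0]]
force: [-0.5, 0.6, -0.7]
finger_gap: 0.0926
```

```bash
python3 - <<'E'
from plan import *
st(); rows((.4825,-.3405,.109),R_down(-77.5),4)
E
```

```text
t 22.07 p [ 0.4843 -0.3409  0.1979] yaz -77.4 z [-0.001  0.001 -1.   ] F [-0.5  0.6 -0.7] M [-0.02  0.09  0.01] gap 0.0926 J [  8.  37.  43.  94. -28.  61. -18.]
[[-1, -0.0004, -0.0002, 0.0222, -0.0004, 0.0001, 0.0004], [-1, -0.0004, -0.0002, 0.0222, -0.0004, 0.0001, 0.0004], [-1, -0.0004, -0.0002, 0.0222, -0.0004, 0.0001, 0.0004], [-1, -0.0004, -0.0002, 0.0222, -0.0004, 0.0001, 0.0004]]
```

>>> arm_command:
  plan:
    - [[-1,-0.0004,0,0.022,0,0,0],[-1,-0.0004,0,0.022,0,0,0],[-1,-0.0004,0,0.022,0,0,0],[-1,-0.0004,0,0.022,0,0,0],[0,0,0,0,0,0,0],[0.6,0,0,0,0,0,0],[0.6,0,0,0,0,0,0],[0.6,0,0,0,0,0,0],[0.6,0,0,0,0,0,0],[0.6,0,0,0,0,0,0],[0.6,0,0,0,0,0,0],[0.6,0,0,0,0,0,0]]
  squeeze: 12

```text
clock: 23.58
tool_pos: [0.4821, -0.3423, 0.1102]
tool_rot: [[0.976, 0.216, -0.001], [0.216, -0.976, -0.0], [-0.001, -0.0, -1.0]]
force: [-0.4, 0.5, -0.1]
finger_gap: 0.0199
```

>>> arm_command:
  plan:
    - [[1,0,0,0,0,0,0],[1,0,0,0,0,0,0],[1,0,0,0,0,0,0],[1,0,0,0,0,0,0],[1,0,0,0,0,0,0]]

```text
clock: 24.2
tool_pos: [0.4817, -0.3406, 0.1101]
tool_rot: [[0.976, 0.217, -0.002], [0.217, -0.976, 0.003], [-0.001, -0.004, -1.0]]
force: [-1.3, 6.1, 3.9]
finger_gap: 0.0088
```

```bash
python3 - <<'E'
from plan import *
st(); s=observe(); print('tool-frame F',s['tool_rot'].T@s['force'])
E
```

```text
t 24.2 p [ 0.4817 -0.3406  0.1101] yaz -77.49 z [-0.002  0.003 -1.   ] F [-1.3  6.1  3.9] M [ 0.97  0.61 -0.13] gap 0.0088 J [ 10.  42.  39. 100. -33.  50. -14.]
tool-frame F [ 0.05208952 -6.21505139 -3.83309623]
```

>>> arm_command:
  plan:
    - [[1,0,-0.0017,0,0,0,0],[1,0,0,0,0,0,0],[1,0,0,0,0,0,0.1],[1,0,0,0,0,0,0.14],[1,0,0,0,0,0,0.14],[1,0,0,0,0,0,0.14]]
  squeeze: 35

```text
clock: 24.95
tool_pos: [0.4817, -0.3398, 0.1101]
tool_rot: [[0.954, -0.301, -0.002], [-0.301, -0.954, 0.002], [-0.002, -0.001, -1.0]]
force: [-1.0, 4.7, 2.2]
finger_gap: 0.009
```

```bash
python3 - <<'E'
from plan import *
st(); s=observe(); print('tool-frame F',s['tool_rot'].T@s['force'])
E
```

```text
t 24.95 p [ 0.4817 -0.3398  0.1101] yaz -107.5 z [-0.002  0.002 -1.   ] F [-1.   4.7  2.2] M [0.95 0.47 0.02] gap 0.009 J [  6.  45.  47. 100. -40.  54. -38.]
tool-frame F [-2.37226532 -4.20280208 -2.23683582]
```

>>> arm_command:
  plan:
    - [[1,0,0,0,0,0,0.14],[1,0,0,0,0,0,0.14],[1,0,0,0,0,0,0.14],[1,0,0,0,0,0,0.11],[1,0,0,0,0,0,0.05]]

```text
clock: 25.58
tool_pos: [0.4822, -0.3391, 0.1101]
tool_rot: [[0.637, -0.771, -0.002], [-0.771, -0.637, 0.003], [-0.003, -0.0, -1.0]]
force: [-0.6, 5.3, 2.0]
finger_gap: 0.0091
```

```bash
python3 - <<'E'
from plan import *
st()
E
```

```text
t 25.57 p [ 0.4822 -0.3391  0.1101] yaz -140.43 z [-0.002  0.003 -1.   ] F [-0.6  5.3  2. ] M [1.18 0.33 0.46] gap 0.0091 J [  2.  48.  55. 100. -46.  58. -65.]
```

The wrist moment Mz rose to 0.46 N m, well above the 0.08 spring torque, after 63° of turn. The key is on its stop, so I hold and then let go.

>>> arm_command:
  plan:
    - [[1,0,0,0,0,0,0],[1,0,0,0,0,0,0],[1,0,0,0,0,0,0],[1,0,0,0,0,0,0],[1,0,0,0,0,0,0],[1,0,0,0,0,0,0],[1,0,0,0,0,0,0],[1,0,0,0,0,0,0]]

```text
clock: 26.58
tool_pos: [0.4822, -0.3391, 0.1101]
tool_rot: [[0.639, -0.769, -0.002], [-0.769, -0.639, 0.003], [-0.003, -0.001, -1.0]]
force: [-1.9, 4.2, 2.9]
finger_gap: 0.0087
```

>>> arm_command:
  plan:
    - [[-1,0,0,0,0,0,0],[-1,0,0,0,0,0,0],[-1,0,0,0,0,0,0],[-1,0,0,0,0,0,0],[-1,0,0,0,0,0,0],[-1,0,0,0,0,0,0],[-1,0,0,0,0,0,0],[-1,0,0,0,0,0,0],[-1,0,0,-0.03,0,0,0],[-1,0,0,-0.06,0,0,0],[-1,0,0,-0.06,0,0,0],[-1,0,0,0,0,0,0]]

```text
clock: 28.08
tool_pos: [0.4828, -0.3437, 0.2656]
tool_rot: [[0.635, -0.772, 0.007], [-0.772, -0.635, -0.008], [0.01, -0.0, -1.0]]
force: [-0.1, -0.1, -0.8]
finger_gap: 0.0928
```

```bash
python3 - <<'E'
from plan import *
st()
a=shot('top','t8.png');b=shot('side','s8.png')
for q in ('cover','bottle','thread','weight'):
    for n in('top','side'): print(q,n,[(np.round(toworld(n,d['centre']),3).tolist(),round(d['p'],2)) for d in place_of(q,n)][:1])
cv2.imwrite('pics/g8.png',cv2.resize(b[150:320,220:390],None,fx=3.5,fy=3.5,interpolation=cv2.INTER_CUBIC)[:,:,::-1])
E
```

```text
t 28.07 p [ 0.4828 -0.3437  0.2656] yaz -140.56 z [ 0.007 -0.008 -1.   ] F [-0.1 -0.1 -0.8] M [0.11 0.18 0.01] gap 0.0928 J [ -1.  39.  63.  89. -36.  74. -73.]
cover top [([0.555, -0.006, 0.052], 0.63)]
cover side []
bottle top [([0.712, 0.229, 0.0], 0.78)]
bottle side [([0.713, 0.224, -0.002], 0.91)]
thread top [([0.713, -0.28, -0.0], 0.89)]
thread side [([0.712, -0.29, 0.001], 0.77)]
weight top [([0.362, -0.213, -0.001], 0.83)]
weight side [([0.37, -0.215, 0.003], 0.57)]
```

View pics/g8.png

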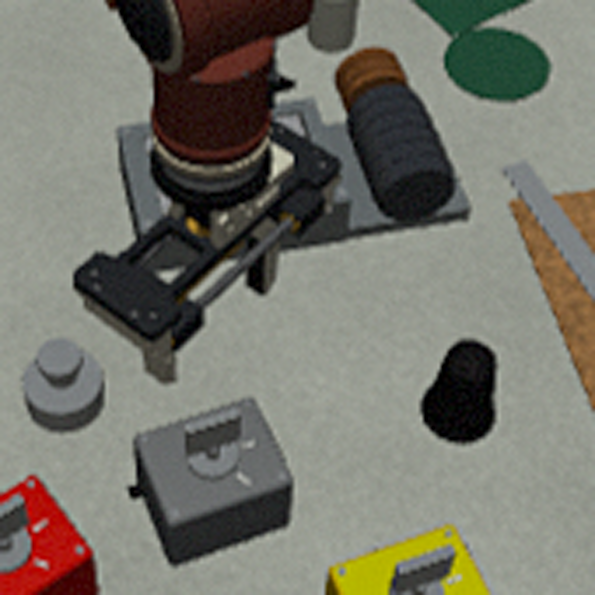

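The key on the grey box is back at run (crop (212,435), along the box's x). The weight and thread cone stand where they were and the arm is clear, so I'm handing in.

```bash
python3 -c "
from bench import *
print(close_job())"
```

```text
the job is handed in; nothing more can be done
None
```

The cover is seated in the burnisher's well, the starter has been turned and let go, and the job is handed in at 28 s of the 72 s allowed.

**What I did**
- I lifted the cover out of the stand by its top edge and laid it down rib up between the stand and the machine, then took it by the rib.
- I pitched it 12°, slid the tongue under the near lip until it touched, lowered it flat and pressed it lightly home.
- I then turned the grey starter's key about 63° clockwise to its stop, held it about 1 s, and opened the fingers.

**What the last checks showed**
- **Cover:** flush in the picture taken after release. The last arm reading before the press matched the home height (TCP 69.2 mm = 50 + 19.2 mm) with pitch about 0°. It sits about 2 mm toward the near wall, within the well's play.
- **Key:** the wrist moment rose to 0.46 N m at the stop. The last picture shows the key back at run.
- **Bystanders:** bottle, thread cone and weight were re-measured within camera error of where they started.
- **Forces:** every reading I took stayed below about 7 N.

**What failed or disagreed**
- **Machine position:** my edge fit put the machine about 3 mm nearer the robot than contact showed; I corrected it from the contact.
- **Starter position:** my top-camera fit was up to 10 mm off the side view, so I went by the side view and the networks.
- **Final cover check:** the side camera could not find the cover because the arm hid it. The top camera placed it at (0.555, -0.006, 0.052).

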